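# Break a stiff clamp screw loose with the long arm of the hex key

### The job

The big black hex key lies on the bench with its long arm pointing away from the robot. Pick it up, turn it round so that its short arm goes all the way into the socket of the stiff dark screw on the blue clamp and the long arm sticks out level to the left, then press the far end of the long arm down until it slopes about 45 degrees below level, so that the screw turns with it. Leave the key in the screw and do not disturb the small hex key, the screwdriver or the loose black tube end.

Things in the scene. Friction and masses are not known exactly. Their poses are not given: they have to be found in the camera images.
- big_key: Big L-shaped black hex key, bar 16 mm thick (17 mm between the fingers), 0.3 kg, lying flat. Origin: where the arms' centre lines cross at the bend, 8 mm above the bench at the start. x runs along the long arm (ends 170 mm out), -y along the short arm (ends 60 mm out), z up. Centre of mass about 63 mm along x: grip across the long arm 60 to 80 mm from the origin.
- short_end (a point): Centre of the end face of the big key's short arm; axes as the key's. The short arm fits the socket with about 5 mm of play up and down and 9 mm sideways.
- long_end (a point): Centre of the end face of the big key's long arm; axes as the key's. When the key is let go in the socket this end sags until the arm is about 20 degrees below level and bears on the slot; pressed further it turns the screw.
- clamp: Blue clamp fixed to the bench, holding a black tube behind its pillar. Origin on the bench straight below the socket's mouth, x level along the screw away from the robot. The screw head is a dark barrel, 70 mm in diameter, its axis 160 mm above the bench, standing out 89 mm in front of the pillar (92 mm wide, 197 mm high). Base plate 110 mm wide, 12 mm high, begins 60 mm behind the mouth.
- socket_mouth (a point): Centre of the socket's mouth at the screw head's nose. x points level into the socket; y left and z up at joint 0. A slot 26 mm high (flared to 38) runs level across the nose, open at both sides, 36 mm deep; behind it the socket, 36 wide and 26 high, ends 80 mm behind the mouth. With the short arm home the bend lies in the slot, the key's origin 20 mm behind the mouth.
- clamp_screw (a joint): Screw angle, rad, within 0.06 of 0 at the start; grows anticlockwise as the robot sees it (left side down), which loosens it, up to 1.2. Stiff: about 1 N m either way (8 N at 130 mm from the axis); stays where left. Reads about 0.45 to 0.5 when the long arm is pressed to 45 degrees below level.
- small_key: Bystander: a small black hex key, 79 x 28 mm, 7 mm thick, lying on the bench; origin under its middle. Too small for this screw.
- screwdriver: Bystander: a screwdriver with an amber handle, 154 mm long, 20 mm thick, lying on the bench; origin under its middle.
- tube_head: Bystander: a loose black tube end piece, 41 mm in diameter, 50 mm high, standing on the bench; origin at the middle of its underside.

How it is judged:
On the way, in this order (a step that is already met when the one before it is completed fails the run):
1. the short arm of the big key is in the socket, the screw not yet turned (x of short_end in the frame of socket_mouth above 0.05 m and y of short_end in the frame of socket_mouth between -0.024 and 0.024 m and z of short_end in the frame of socket_mouth between -0.018 and 0.018 m and value of joint clamp_screw below 0.2 rad), for 0.2 s.
2. the screw has been turned loose by the key in its socket (x of short_end in the frame of socket_mouth above 0.05 m and y of short_end in the frame of socket_mouth between -0.024 and 0.024 m and z of short_end in the frame of socket_mouth between -0.018 and 0.018 m and value of joint clamp_screw above 0.35 rad), for 0.2 s.
At the end, for the whole second after the job is handed in: The screw is turned at least 0.35 rad (20 degrees) anticlockwise, the big key rests in it with the end of its short arm more than 50 mm deep in the socket (within 24 mm sideways and 18 mm up and down of its axis), and the three bystanders are within 40 mm of where they began (all of step 2 and linear speed of big_key below 0.03 m/s and distance of each of small_key, screwdriver, tube_head from where it was at the start of the episode below 0.04 m); the robot touches nothing.
It fails at once if the small hex key is knocked away (more than 40 mm) (distance of small_key from where it was at the start of the episode above 0.04 m).
It fails at once if the screwdriver is knocked away (more than 40 mm) (distance of screwdriver from where it was at the start of the episode above 0.04 m).
It fails at once if the tube end piece is knocked away (more than 40 mm) (distance of tube_head from where it was at the start of the episode above 0.04 m).
It also fails if it takes over 48 s, if anything falls off the work surface, if the arm or the gripper's body presses on something with over 40 N, if the wrist force passes 120 N, or if a joint passes its speed limit or range.

### The arm

A 6-joint arm with a two-finger parallel gripper is mounted at the origin on a cart in front of the work surface, level with it; the furniture and walls round the work are solid. World frame = base frame: x ahead of the robot, y to its left, z up, the work surface at z = 0. Lengths are in m, angles in rad, forces in N, time in s.
With the tool pointing down it reaches from about 0.325 to 0.775 m from the base axis. Payload 9.3 kg.
Tool frame: the origin (TCP) lies on the centre line of the jaws, within the pads' length; the fingertips stand 8 mm ahead of it and the grasp point (between the pads) lies 11 mm behind it; z points along the fingers, y is the line along which they close (so a half turn about z gives the same grasp; the last joint's range is limited). The gripper opens to 85 mm and grips with 20 to 120 N. Pads are 22 mm wide; open, the fingers measure 114 mm over their backs; the gripper's body (76 mm by 85 mm) begins 54 mm behind the grasp point. The pads swing forward as they close: fully open they stand 13 mm farther back than shut.
Start: joints at [-1.309, 0.259, 0.021, 1.334, 0, 1.418], TCP at [0.222, -0.503, 0.206] pointing down, gripper open.
Joint ranges: [-3.04, 3.04], [-0.91, 1.82], [-1.04, 1.36], [-1.92, 1.95], [-1.52, 1.45], [-3.14, 3.14]. Speed limits (rad/s): [2.22, 2.22, 2.79, 3.14, 3.14, 3.14].

### API

Orientations are given as [roll, pitch, yaw] about the fixed x, y, z axes, in that order (R = Rz(yaw) Ry(pitch) Rx(roll)).
In Python, from rig import read_state, imaging, env gives the robot as it stands. The module is installed in compiled form; this text tells all that it offers.
- The arm moves only by the tool send_rows, never from a script. Its arguments are lists of equal length, an entry for each row: "travel": the shift along the tool's x, y, z in cm, a list of three; "rotation": the turn, a rotation vector about the tool's x, y, z in rad, a list of three. In form: {"travel": [[x, y, z], ...], "rotation": [[ax, ay, az], ...]}. A call has exactly 10 rows; each row is the pose to reach, as a shift and turn from the pose commanded when the call began, along the tool's axes at that moment; what a row does not reach only later rows make up. A row lasts 1/10 s, in which the tool goes at most 50 mm and 8.59 degrees, less where a joint would pass 70% of its speed; a pose out of reach is approached as far as the arm can. A call with a gripper value outside its range is refused whole. "gripper" is the opening, from 0 (shut) to 1 (fully open), set as the call begins (left out, the last holds). The fingers move at their own pace and stop on an object; the grip force is fixed at half the most. Time passes only in rows, so rows that repeat a pose let the fingers close, or fill a call up. It gives the time, the measured TCP pose, the force, the opening and the grip force at its end, in the units of the state.
- read_state(): the state, without advancing time (a new reading comes with each control period).
- imaging.capture(name): name is "scene" or "top" or "wrist"; returns a dict with "color" (480x640x3 uint8, red, green, blue), "mtx" (3x3 intrinsics, pixels), "extrinsics" (4x4, takes a point from world to camera coordinates). Camera axes: x right, y down, z forward; pixel columns grow to the right and rows downward; lengths in m; the calibration is good to about 2 mm. A picture is of the moment at which its call begins. There is no depth.
- env.close_job(): hands the job in; it is judged then, once.
The state is a dict: "t": time; "joints": joint angles; "dq": joint speeds; "joint_efforts": joint torques, N m; "position": TCP position; "orientation": TCP orientation; "contact_force": force on the tool from outside, world axes, zero at the start; "torque": the same for the moment, N m; "finger_gap": finger opening in m; "grip_force": force on a finger pad.
Only numpy, scipy, OpenCV 4.12 (cv2) and the standard library are available. Lean on these libraries where they do the work, as an engineer would, in place of code of your own. Each camera call takes 0.05 s, during which the arm holds its last target. There are 200 camera calls.

## Working session

There is one attempt and no reset: what is moved stays moved. The work goes in short steps, Python scripts to look and compute and a tool call to move; the robot and the scene stay as the last step left them, time stands still between calls to the robot, and variables do not carry over. Pictures are saved under pics/ and viewed, at most 10 in all, crops included, and the job is handed in when it is done.

Besides the shell and the picture viewer there is one more tool, called after "Request:" as a command line: name --argument value ..., lists and objects as JSON in quotes. send_rows: Moves the arm, as the interface text tells. Its arguments: {"type":"object","properties":{"travel":{"type":"array","items":{"type":"array","items":{"type":"number"}}},"rotation":{"type":"array","items":{"type":"array","items":{"type":"number"}}},"gripper":{"type":"number"}},"required":["travel","rotation"]}

```bash
mkdir -p pics; python3 - <<'E'
from rig import read_state, imaging
import cv2,pickle
s=read_state();print({k:s[k] for k in('t','position','orientation','finger_gap')})
d={n:imaging.capture(n) for n in('scene','top')}
pickle.dump(d,open('d0.pkl','wb'))
for n in d:
    cv2.imwrite(f'pics/{n}0.png',d[n]['color'][:,:,::-1]); print(n,d[n]['mtx'].tolist(),d[n]['extrinsics'].round(4).tolist())
E
```

```text
{'t': 0.0, 'position': array([ 0.22156542, -0.50306275,  0.20536446]), 'orientation': array([-3.14028479e+00, -1.87621704e-04,  4.14802117e-01]), 'finger_gap': 0.08509584303594395}
scene [[549.7567286278771, 0.0, 317.9157737054715], [0.0, 549.7567286278771, 246.0246262690152], [0.0, 0.0, 1.0]] [[0.4635, -0.8859, 0.0208, -0.1479], [-0.3884, -0.2242, -0.8938, 0.334], [0.7965, 0.4062, -0.4479, 0.7576], [0.0, 0.0, 0.0, 1.0]]
top [[445.73280408181324, 0.0, 318.7830006555425], [0.0, 445.73280408181324, 238.971636625277], [0.0, 0.0, 1.0]] [[-0.0259, -0.9994, -0.0228, 0.138], [-0.9854, 0.0294, -0.1677, 0.5122], [0.1682, 0.0181, -0.9856, 0.9616], [0.0, 0.0, 0.0, 1.0]]
```

View pics/scene0.png

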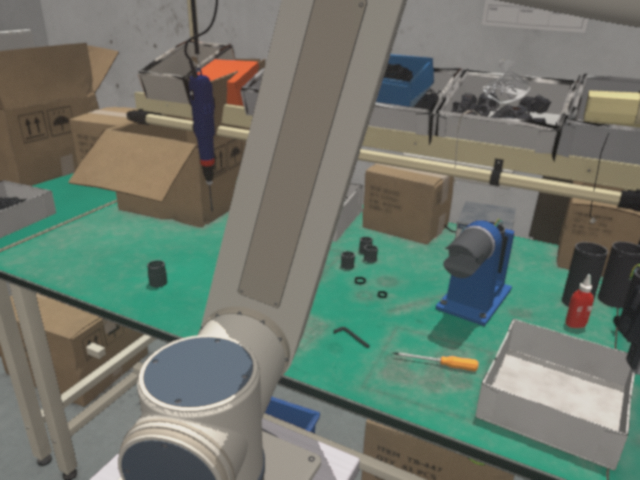

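View pics/top0.png

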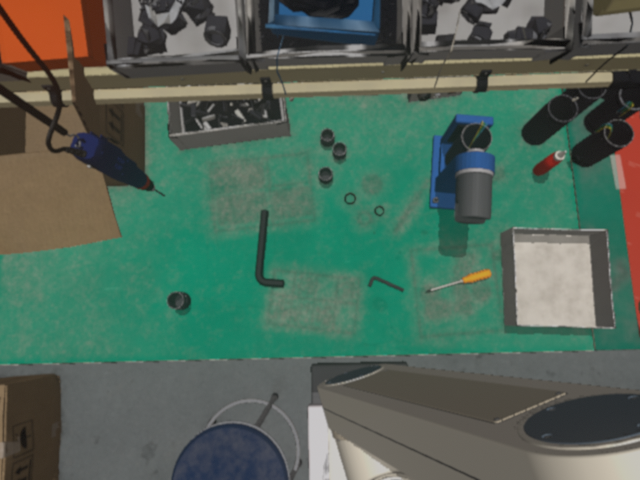

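The top view shows the big key with its bend at about (260,282), its long end at (264,212) and its short end at (284,284). The barrel nose is at about (473,218) in the top view and (463,255) in the scene view. The small key is near (385,284) and the screwdriver near (460,281).

```bash
cat > h.py <<'E'
import numpy as np,cv2
from scipy.spatial.transform import Rotation as R
def ray(c,uv):
    E=c['extrinsics'];d=np.linalg.inv(c['mtx'])@[uv[0],uv[1],1.];r=E[:3,:3].T
    return -r@E[:3,3], r@d/np.linalg.norm(d)
def plane(c,uv,z):
    o,d=ray(c,uv);return o+d*(z-o[2])/d[2]
def tri(a,ua,b,ub):
    o,d=ray(a,ua);p,e=ray(b,ub)
    s=np.linalg.lstsq(np.c_[d,-e],p-o,rcond=None)[0]
    x,y=o+d*s[0],p+e*s[1];return (x+y)/2,np.linalg.norm(x-y)
def proj(c,P):
    q=c['extrinsics'][:3]@np.r_[P,1];q=c['mtx']@q;return q[:2]/q[2]
E
python3 - <<'E'
from h import *
import pickle
d=pickle.load(open('d0.pkl','rb'));t=d['top'];im=t['color']
m=np.zeros((480,640),np.uint8);m[200:300,240:300]=(im[200:300,240:300].max(2)<70)
n,l,st,ce=cv2.connectedComponentsWithStats(m);k=1+st[1:,4].argmax();print(st[k])
ys,xs=np.where(l==k)
P=np.array([plane(t,(x,y),.01) for x,y in zip(xs,ys)])
b=cv2.minAreaRect(P[:,:2].astype(np.float32)*1000);print(b);
long=P[P[:,0]>P[:,0].min()+.04];f=cv2.fitLine(long[:,:2].astype(np.float32),2,0,.01,.01).ravel();print('long line',f,'extents',P.min(0),P.max(0))
for n,uv in(('small',(385,284)),('driver1',(490,273)),('driver2',(428,291)),('tube',(179,300))):print(n,plane(t,uv,.01).round(3))
s=d['scene']
a=cv2.resize(im[100:230,410:520],None,fx=4,fy=4,interpolation=cv2.INTER_CUBIC)
c=cv2.resize(s['color'][205:325,430:520],None,fx=4,fy=4,interpolation=cv2.INTER_CUBIC)
o=np.zeros((520,800,3),np.uint8);o[:520,:440]=a;o[:480,440:800]=c
cv2.imwrite('pics/c0.png',o[:,:,::-1])
E
```

```text
[256 210  28  77 636]
((499.9588623046875, 255.31716918945312), (185.1806640625, 58.688785552978516), 12.16225814819336)
long line [ 0.9951227  -0.09864531  0.5236286   0.25812194] extents [0.41461812 0.20936775 0.01      ] [0.59530617 0.2717659  0.01      ]
small [ 0.413 -0.025  0.01 ]
driver1 [ 0.431 -0.265  0.01 ]
driver2 [ 0.394 -0.121  0.01 ]
tube [0.389 0.45  0.01 ]
```

View pics/c0.png

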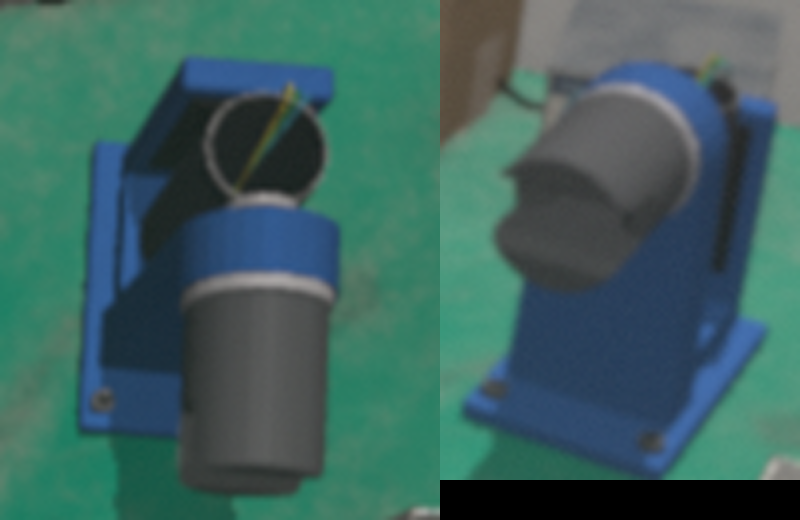

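The crop shows the barrel with its midline at about (474,218) at the nose lip in the top view. The slot runs roughly level, and the base plate's front corners are visible at about (436,307) and (485,323) in the scene view.

```bash
python3 - <<'E'
from h import *
import pickle
d=pickle.load(open('d0.pkl','rb'));t=d['top'];s=d['scene']
T=lambda x,y:(x/4+410-.4,y/4+100-.4)
S=lambda x,y:((x-440)/4+430-.4,y/4+205-.4)
print('base front L,R scene',plane(s,S(466,404),.012),plane(s,S(662,462),.012))
print('base rear R scene',plane(s,S(768,328),.012))
print('base L front, rear top',plane(t,T(81,425),.012),plane(t,T(95,143),.012))
print('barrel mid near nose, rear',plane(t,T(257,440),.165),plane(t,T(256,310),.165))
print('edges',plane(t,T(190,440),.16),plane(t,T(325,440),.16))
print('lip top',plane(t,T(257,472),.195))
print('lip tri',tri(t,T(257,472),s,S(545,158)))
E
```

```text
base front L,R scene [ 0.58898963 -0.14100312  0.012     ] [ 0.58534389 -0.24459212  0.012     ]
base rear R scene [ 0.75092772 -0.2675894   0.012     ]
base L front, rear top [ 0.59256795 -0.13856024  0.012     ] [ 0.76684949 -0.15875489  0.012     ]
barrel mid near nose, rear [ 0.54542482 -0.18867763  0.165     ] [ 0.61250765 -0.19381011  0.165     ]
edges [ 0.54761073 -0.15707675  0.16      ] [ 0.54550674 -0.22408988  0.16      ]
lip top [ 0.52288597 -0.17723791  0.195     ]
lip tri (array([ 0.52269265, -0.17679333,  0.19502341]), np.float64(0.0008860486440580874))
```

```bash
cat >> h.py <<'E'
def to(p,yaw,pos=None,ori=None):
    "travel cm and rotvec in tool axes from the present (or given) pose to p, pointing down at yaw"
    from rig import read_state
    s=read_state();pos=s['position'] if pos is None else pos;ori=s['orientation'] if ori is None else ori
    A=R.from_euler('xyz',ori);B=R.from_euler('xyz',[np.pi,0,yaw])
    print('t',s['t'],'pos',s['position'].round(4),'ori',s['orientation'].round(3),'j',s['joints'].round(2))
    print('travel',(A.inv().apply(np.array(p)-pos)*100).round(2),'rot',(A.inv()*B).as_rotvec().round(3))
E
python3 -c "
from h import *
to([.497,.261,.15],np.pi-.0987)"
```

```text
t 0.1 pos [ 0.2216 -0.5031  0.2054] ori [-3.14  -0.     0.415] j [-1.31  0.26  0.02  1.33  0.    1.42]
travel [ 56.   -58.82   5.63] rot [-0.000e+00 -2.000e-03 -2.628e+00]
```

Request:
send_rows --travel '[[3,-3,0],[6,-6.3,0],[9.5,-10,0],[12.5,-13.2,0],[15.8,-16.6,0],[19,-20,0],[22.2,-23.3,0],[25.4,-26.6,0],[28.5,-30,0],[31.7,-33.3,0]]' --rotation '[[0,0,-0.14],[0,0,-0.28],[0,0,-0.42],[0,0,-0.56],[0,0,-0.7],[0,0,-0.84],[0,0,-0.98],[0,0,-1.12],[0,0,-1.26],[0,0,-1.4]]' --gripper 1

```text
t: 1.1
position: [0.3775, -0.069, 0.206]
orientation: [3.141, 0.0, 1.82]
contact_force: [0.7, -0.6, -0.2]
finger_gap: 0.0857
grip_force: 0.0
```

```bash
python3 -c "
from h import *
to([.497,.261,.15],np.pi-.0987)"
```

```text
t 1.1 pos [ 0.3775 -0.069   0.206 ] ori [3.141 0.    1.82 ] j [-0.4  -0.03 -0.31  1.28 -0.    0.92]
travel [29.03 19.72  5.6 ] rot [ 0.     0.    -1.223]
```

Request:
send_rows --travel '[[3.2,2.2,0.6],[6.5,4.4,1.2],[9.8,6.6,1.9],[13,8.8,2.5],[16.2,11,3.1],[19.4,13.2,3.7],[22.6,15.4,4.4],[25.8,17.6,5],[29,19.7,5.6],[29,19.7,5.6]]' --rotation '[[0,0,-0.14],[0,0,-0.28],[0,0,-0.42],[0,0,-0.56],[0,0,-0.7],[0,0,-0.84],[0,0,-0.98],[0,0,-1.1],[0,0,-1.22],[0,0,-1.22]]'

```text
t: 2.1
position: [0.4991, 0.2615, 0.1481]
orientation: [-3.142, -0.002, 3.042]
contact_force: [0.9, -0.1, -0.4]
finger_gap: 0.0854
grip_force: 0.0
```

```bash
python3 - <<'E'
from h import *
from rig import imaging
w=imaging.capture('wrist');cv2.imwrite('pics/w1.png',w['color'][:,:,::-1])
for P in([.425,.268,.008],[.594,.251,.008],[.419,.208,.008]):print(proj(w,P).round(1))
to([.497,.261,.011],np.pi-.0987)
import pickle;pickle.dump(w,open('w1.pkl','wb'))
E
```

```text
[319.5 132.9]
[319.4 320.6]
[245.1 132.8]
t 2.15 pos [0.4984 0.2598 0.1485] ori [-3.141e+00 -2.000e-03  3.038e+00] j [ 0.33  0.3  -0.06  1.21  0.    0.43]
travel [ 0.12  0.11 13.76] rot [-0.001 -0.002 -0.005]
```

View pics/w1.png

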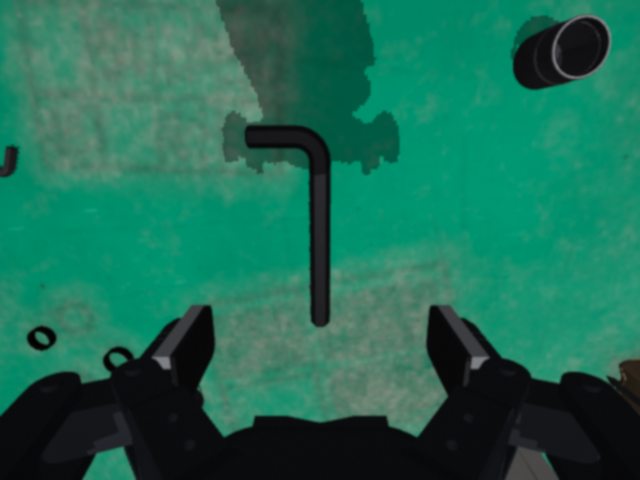

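The wrist view shows the key with its bend at (320,136), short end at (246,136) and long end at (320,325). That is within 3 px of my prediction, and the long arm is centred between the fingers, so I'm lowering to grip.

Request:
send_rows --travel '[[0,0,3],[0,0.1,6],[0,0.1,9],[0,0.1,11],[0,0.1,12.5],[0,0.1,13.3],[0,0.1,13.7],[0,0.1,13.7],[0,0.1,13.7],[0,0.1,13.7]]' --rotation '[[0,0,0],[0,0,0],[0,0,0],[0,0,0],[0,0,0],[0,0,0],[0,0,0],[0,0,0],[0,0,0],[0,0,0]]'

```text
t: 3.15
position: [0.4992, 0.2593, 0.0138]
orientation: [3.141, 0.001, 3.035]
contact_force: [-0.3, 0.5, 0.5]
finger_gap: 0.0856
grip_force: 0.0
```

Request:
send_rows --travel '[[0,0,0],[0,0,0],[0,0,0],[0,0,0],[0,0,0],[0,0,0],[0,0,0],[0,0,0],[0,0,0],[0,0,0]]' --rotation '[[0,0,0],[0,0,0],[0,0,0],[0,0,0],[0,0,0],[0,0,0],[0,0,0],[0,0,0],[0,0,0],[0,0,0]]' --gripper 0

```text
t: 4.15
position: [0.4988, 0.2591, 0.013]
orientation: [-3.142, -0.0, 3.035]
contact_force: [0.8, -0.2, 0.2]
finger_gap: -0.0001
grip_force: 0.0
```

```bash
python3 -c "
from h import *
to([.445,.10,.25],np.pi-.1+np.pi/2)"
```

```text
t 4.15 pos [0.4988 0.2591 0.013 ] ori [-3.142 -0.     3.035] j [ 0.33  0.4  -0.29  0.88  0.    0.44]
travel [  3.65 -16.39 -23.7 ] rot [ 0.    -0.    -1.578]
```

```bash
python3 - <<'E'
from h import *
from rig import imaging
w=imaging.capture('wrist');s=imaging.capture('scene');t=imaging.capture('top')
o=np.zeros((600,800,3),np.uint8)
o[:300,:400]=cv2.resize(w['color'],(400,300))
o[:300,400:]=cv2.resize(t['color'][150:300,180:380],(400,300))
o[300:,:400]=cv2.resize(s['color'],(400,300))
cv2.imwrite('pics/m2.png',o[:,:,::-1])
E
```

```text
(no output)
```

View pics/m2.png

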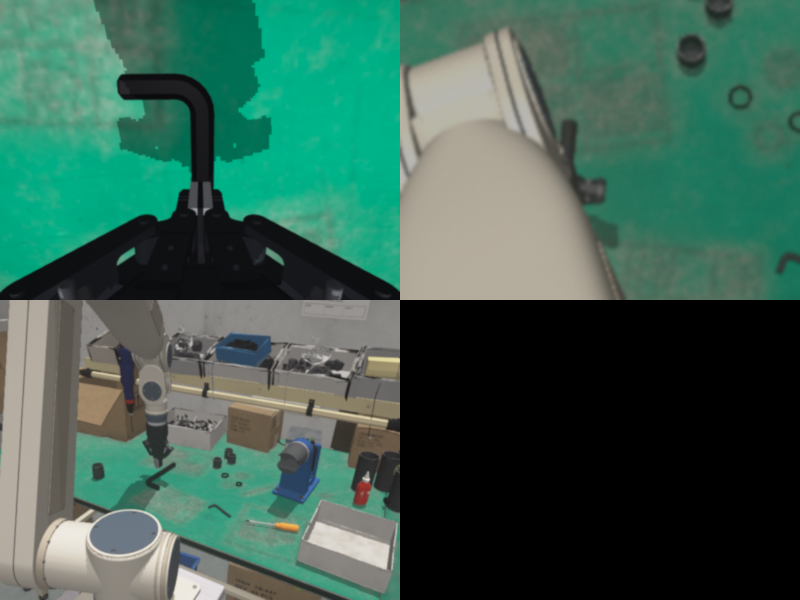

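The wrist view shows the fingers shut over the key, with the pad tips at about (322,291) full scale. The key is undisturbed beneath them. I'm checking the fingertip height.

```bash
python3 - <<'E'
from h import *
from rig import imaging,read_state
w=imaging.capture('wrist');s=read_state();A=R.from_euler('xyz',s['orientation'])
C=-w['extrinsics'][:3,:3].T@w['extrinsics'][:3,3];print('cam in tool',A.inv().apply(C-s['position']).round(4), s['position'])
for dx in(.011,-.011,0):
  for dz in(-.03,-.011,0,.008):
    print(dx,dz,proj(w,s['position']+A.apply([dx,0,dz])).round(1))
for P in([.4285,.268,.016],[.4225,.208,.016],[.428,.208,.0],[.597,.251,.008]):print(P,proj(w,P).round(1))
im=w['color'];print(im[270:330:4,322].tolist())
cv2.imwrite('pics/w3.png',cv2.resize(im[100:400,200:440],None,fx=2,fy=2)[:,:,::-1])
E
```

```text
cam in tool [ 7.340e-02 -1.000e-04 -1.673e-01] [0.49877823 0.25916958 0.01299051]
0.011 -0.03 [320.6 291.9]
0.011 -0.011 [320.5 274.8]
0.011 0 [320.5 266.4]
0.011 0.008 [320.5 260.9]
-0.011 -0.03 [320.5 339. ]
-0.011 -0.011 [320.5 317.5]
-0.011 0 [320.5 307. ]
-0.011 0.008 [320.5 300.1]
0 -0.03 [320.5 315.9]
0 -0.011 [320.5 296.5]
0 0 [320.5 287.1]
0 0.008 [320.5 280.9]
[0.4285, 0.268, 0.016] [323.6 139.9]
[0.4225, 0.208, 0.016] [185.4 140.9]
[0.428, 0.208, 0.0] [199.6 152. ]
[0.597, 0.251, 0.008] [324.3 437.4]
[[24, 25, 27], [24, 24, 26], [23, 23, 26], [24, 23, 26], [25, 24, 27], [21, 21, 22], [15, 14, 16], [16, 15, 18], [15, 14, 16], [15, 14, 16], [14, 14, 16], [14, 14, 16], [15, 14, 16], [14, 14, 16], [14, 14, 16]]
```

View pics/w3.png

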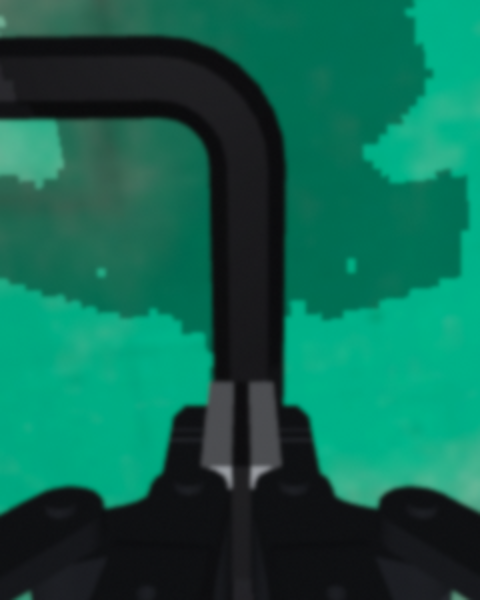

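```bash
python3 - <<'E'
from h import *
import pickle
from rig import imaging,read_state
from scipy.optimize import fsolve
w=pickle.load(open('w1.pkl','rb'));p=np.array([.4984,.2598,.1485]);A=R.from_euler('xyz',[-3.141,-.002,3.038])
C=-w['extrinsics'][:3,:3].T@w['extrinsics'][:3,3];print('cam in tool',A.inv().apply(C-p).round(4),w['mtx'][0,0])
print('optical axis in tool',A.inv().apply(w['extrinsics'][2,:3]).round(3))
for y,uv in((.0425,(212,306)),(-.0425,(429,306)),(.0425,(428,306)),(-.0425,(212,306))):
    f=lambda q:proj(w,p+A.apply([q[0],y,q[1]]))-uv
    print(y,fsolve(f,[0,0]))
E
```

```text
cam in tool [ 0.0729  0.0013 -0.1669] 362.7459188915378
optical axis in tool [-0.288  0.001  0.958]
0.0425 [-82040.09107774 163111.37126048]
-0.0425 [-20283.14253664  40581.32011409]
0.0425 [ 0.01047998 -0.04189457]
-0.0425 [ 0.00550463 -0.03275733]<stdin>:10: RuntimeWarning: The iteration is not making good progress, as measured by the 
 improvement from the last ten iterations.
```

The pads sit about 33 mm farther back than the stated TCP suggests, both open and shut in the wrist views. I'm opening and going down carefully while watching the force.

Request:
send_rows --travel '[[0,0,0],[0,0,0],[0,0,0],[0,0,0],[0,0,0],[0,0,0],[0,0,0.4],[0,0,0.8],[0,0,1.2],[0,0,1.5]]' --rotation '[[0,0,0],[0,0,0],[0,0,0],[0,0,0],[0,0,0],[0,0,0],[0,0,0],[0,0,0],[0,0,0],[0,0,0]]' --gripper 0.6

```text
t: 5.35
position: [0.4986, 0.2591, -0.0026]
orientation: [-3.141, -0.001, 3.035]
contact_force: [0.0, -0.6, -0.2]
finger_gap: 0.0515
grip_force: 0.0
```

Request:
send_rows --travel '[[0,0,0.2],[0,0,0.4],[0,0,0.6],[0,0,0.8],[0,0,1.0],[0,0,1.2],[0,0,1.4],[0,0,1.5],[0,0,1.5],[0,0,1.5]]' --rotation '[[0,0,0],[0,0,0],[0,0,0],[0,0,0],[0,0,0],[0,0,0],[0,0,0],[0,0,0],[0,0,0],[0,0,0]]'

```text
t: 6.35
position: [0.4988, 0.2592, -0.017]
orientation: [3.142, 0.0, 3.035]
contact_force: [-0.2, 0.1, -0.1]
finger_gap: 0.0514
grip_force: 0.0
```

Request:
send_rows --travel '[[0,0,0],[0,0,0],[0,0,0],[0,0,0],[0,0,0],[0,0,0],[0,0,0],[0,0,0],[0,0,0],[0,0,0]]' --rotation '[[0,0,0],[0,0,0],[0,0,0],[0,0,0],[0,0,0],[0,0,0],[0,0,0],[0,0,0],[0,0,0],[0,0,0]]' --gripper 0

```text
t: 7.35
position: [0.499, 0.2594, -0.0166]
orientation: [3.141, 0.001, 3.035]
contact_force: [-1.5, 1.1, 5.1]
finger_gap: 0.0148
grip_force: 59.2
```

The gap of 14.8 mm instead of 17 means it caught only the top flats, so I'm reopening and going 6 mm deeper.

Request:
send_rows --travel '[[0,0,0],[0,0,0],[0,0,0],[0,0,0],[0,0,0.2],[0,0,0.4],[0,0,0.6],[0,0,0.6],[0,0,0.6],[0,0,0.6]]' --rotation '[[0,0,0],[0,0,0],[0,0,0],[0,0,0],[0,0,0],[0,0,0],[0,0,0],[0,0,0],[0,0,0],[0,0,0]]' --gripper 0.6

```text
t: 8.35
position: [0.4988, 0.2591, -0.023]
orientation: [3.142, 0.0, 3.035]
contact_force: [-0.2, 0.0, 0.2]
finger_gap: 0.0512
grip_force: 0.0
```

Request:
send_rows --travel '[[0,0,0],[0,0,0],[0,0,0],[0,0,0],[0,0,0],[0,0,0],[0,0,0],[0,0,0],[0,0,0],[0,0,0]]' --rotation '[[0,0,0],[0,0,0],[0,0,0],[0,0,0],[0,0,0],[0,0,0],[0,0,0],[0,0,0],[0,0,0],[0,0,0]]' --gripper 0

```text
t: 9.35
position: [0.4989, 0.2593, -0.0227]
orientation: [3.141, 0.0, 3.035]
contact_force: [-1.5, -0.1, 5.7]
finger_gap: 0.015
grip_force: 59.8
```

```bash
python3 -c "
from h import *
to([.44,-.05,.22],np.pi-.1+np.pi/2)"
```

```text
t 9.35 pos [ 0.4989  0.2593 -0.0227] ori [3.141 0.    3.035] j [ 0.33  0.44 -0.33  0.8   0.    0.44]
travel [  2.55 -31.37 -24.28] rot [-0.000e+00  1.000e-03 -1.577e+00]
```

Request:
send_rows --travel '[[0,0,-1],[0,0,-3],[0,0,-6],[0,0,-9],[0,0,-12],[0,0,-15],[0,-2,-17],[0.3,-5,-18],[0.6,-8,-18],[0.8,-11,-18]]' --rotation '[[0,0,0],[0,0,0],[0,0,0],[0,0,0],[0,0,0],[0,0,-0.07],[0,0,-0.18],[0,0,-0.3],[0,0,-0.42],[0,0,-0.54]]'

```text
t: 10.35
position: [0.4784, 0.1496, 0.1574]
orientation: [-3.141, -0.0, -2.703]
contact_force: [0.4, -1.3, -2.9]
finger_gap: 0.0154
grip_force: 59.0
```

```bash
python3 -c "
from h import *
to([.445,-.05,.16],np.pi-.1+np.pi/2)"
```

```text
t 10.35 pos [0.4784 0.1496 0.1574] ori [-3.141 -0.    -2.703] j [ 0.14  0.2  -0.19  1.19 -0.   -0.3 ]
travel [ 11.5  -16.65  -0.25] rot [-0.    -0.    -1.032]
```

Request:
send_rows --travel '[[1.4,-2,-0.3],[2.9,-4.2,-0.3],[4.4,-6.4,-0.3],[5.9,-8.5,-0.3],[7.4,-10.7,-0.3],[8.9,-12.9,-0.3],[10.2,-14.8,-0.3],[11.5,-16.6,-0.3],[11.5,-16.6,-0.3],[11.5,-16.6,-0.3]]' --rotation '[[0,0,-0.13],[0,0,-0.26],[0,0,-0.39],[0,0,-0.52],[0,0,-0.65],[0,0,-0.78],[0,0,-0.91],[0,0,-1.03],[0,0,-1.03],[0,0,-1.03]]'

```text
t: 11.35
position: [0.444, -0.0486, 0.16]
orientation: [3.141, 0.0, -1.681]
contact_force: [0.2, 0.4, -3.2]
finger_gap: 0.0151
grip_force: 59.1
```

```bash
python3 - <<'E'
from h import *
from rig import imaging
import pickle
d={n:imaging.capture(n) for n in('wrist','top','scene')};pickle.dump(d,open('d4.pkl','wb'))
o=np.zeros((600,800,3),np.uint8)
o[:300,:400]=cv2.resize(d['wrist']['color'],(400,300))
o[:300,400:]=cv2.resize(d['top']['color'][150:300,330:530],(400,300))
o[300:,:400]=cv2.resize(d['scene']['color'][180:330,330:530],(400,300))
cv2.imwrite('pics/m4.png',o[:,:,::-1])
to([.4486,-.108,.129],np.pi-.1+np.pi/2)
E
```

```text
t 11.5 pos [ 0.4443 -0.0477  0.16  ] ori [ 3.141  0.    -1.679] j [-0.3   0.1  -0.29  1.17  0.   -1.76]
travel [ 5.95 -1.08  3.1 ] rot [ 0.     0.    -0.008]
```

View pics/m4.png

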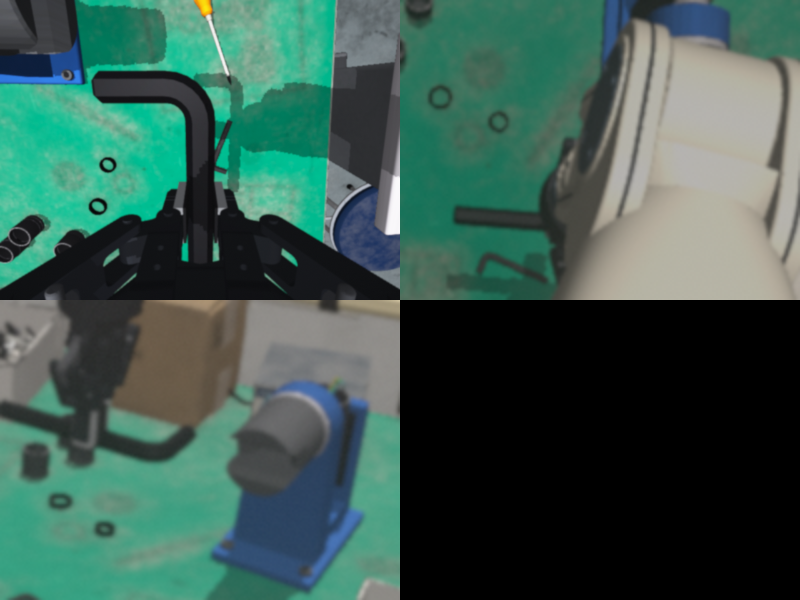

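The wrist view shows the key held square, with its short end at about (155,139) full scale. In the scene view the short tip is at about (425,246) and the long arm runs left.

```bash
python3 - <<'E'
from h import *
import pickle
d=pickle.load(open('d4.pkl','rb'));w,s,t=d['wrist'],d['scene'],d['top']
ux=np.array([.995,-.0998,0]);uy=np.array([.0998,.995,0]);tcp=np.array([.4443,-.0477,.160])
o=tcp+[0,0,.031]-.072*uy
for n,P in(('orig',o),('short',o+.06*ux),('long',o+.17*uy)):
    print(n,P.round(4),*[proj(c,P).round(1) for c in(w,s,t)])
print('tri short',tri(w,(154,139),s,(425,246.5)))
print('mouth etc in wrist',proj(w,[.526,-.188,.16]),'scene',proj(s,[.526,-.188,.16]))
a=cv2.resize(s['color'][220:290,325:485],None,fx=5,fy=5,interpolation=cv2.INTER_CUBIC)
b=cv2.resize(w['color'][0:150,0:480],None,fx=1.66,fy=1.66)
o=np.zeros((600,800,3),np.uint8);o[:350]=a;o[350:350+249,:796]=b[:,:800]
cv2.imwrite('pics/m5.png',o[:,:,::-1])
E
```

```text
orig [ 0.4371 -0.1193  0.191 ] [317.4 140.8] [410.9 257.5] [446.3 263.2]
short [ 0.4968 -0.1253  0.191 ] [151.8 142.5] [424.6 245.2] [447.1 232.2]
long [0.4541 0.0498 0.191 ] [321.6 496.5] [329.6 233.4] [356.6 256.9]
tri short (array([ 0.49673508, -0.12643944,  0.18858741]), np.float64(0.00018447972370771174))
mouth etc in wrist [ 76.23749546 -13.5401101 ] scene [459.97397643 261.45166355]Traceback (most recent call last):
  File "<stdin>", line 12, in <module>
ValueError: could not broadcast input array from shape (249,797,3) into shape (249,796,3)
```

Request:
send_rows --travel '[[0,-0.2,1],[0.5,-0.4,2],[1.5,-0.7,3],[2.5,-1,3],[3.5,-1.1,3],[4.5,-1.1,3],[5.3,-1.1,3],[5.9,-1.1,3],[5.9,-1.1,3],[5.9,-1.1,3]]' --rotation '[[0,0,0],[0,0,0],[0,0,0],[0,0,0],[0,0,0],[0,0,0],[0,0,0],[0,0,0],[0,0,0],[0,0,0]]'

```text
t: 12.5
position: [0.4489, -0.1082, 0.1301]
orientation: [-3.141, 0.0, -1.679]
contact_force: [0.6, -0.1, -3.3]
finger_gap: 0.0155
grip_force: 59.1
```

```bash
python3 - <<'E'
from h import *
from rig import imaging
import pickle
d={n:imaging.capture(n) for n in('wrist','scene')};pickle.dump(d,open('d5.pkl','wb'))
w,s=d['wrist'],d['scene']
for P in([.526,-.188,.16],[.526,-.188,.195],[.5425,-.0239*0-.1897,.195]):print(proj(w,P).round(1),proj(s,P).round(1))
o=np.zeros((600,800,3),np.uint8)
o[:350]=cv2.resize(s['color'][220:290,325:485],(800,350),interpolation=cv2.INTER_CUBIC)
o[350:600,:800]=cv2.resize(w['color'][20:170,0:480],(800,250))
cv2.imwrite('pics/m5.png',o[:,:,::-1])
to([.4486,-.108,.129],np.pi-.1+np.pi/2)
E
```

```text
[ 86.3 140.8] [460.  261.5]
[  6.9 143.1] [462.6 244.7]
[-53.9 143.4] [465.7 241.5]
t 12.6 pos [ 0.449  -0.1079  0.1301] ori [-3.142  0.    -1.678] j [-0.42  0.15 -0.32  1.1   0.   -1.88]
travel [0.02 0.03 0.11] rot [-0.     0.    -0.007]
```

View pics/m5.png

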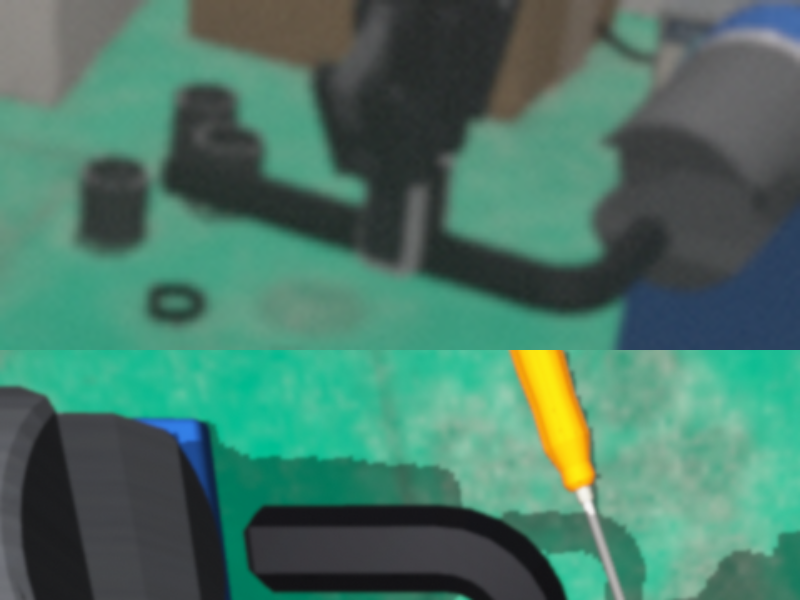

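The wrist crop shows the short end at about (150,139), just short of the barrel's lower lip. I'm checking the barrel's lateral centre numerically from its silhouette.

```bash
python3 - <<'E'
from h import *
import pickle
w=pickle.load(open('d5.pkl','rb'))['wrist'];im=w['color'].astype(int)
g=(im[:,:,1]>im[:,:,0]+25)
for c in(5,15,25,40,60,80,100,115,125):
    col=g[:,c];r=np.diff(np.r_[0,(~col[:330]).astype(int),0]);a=np.where(r==1)[0];b=np.where(r==-1)[0]
    L=[(i,j) for i,j in zip(a,b) if j-i>15];print(c,L,[ [plane(w,(c,v),.16).round(4).tolist() for v in q] for q in L])
E
```

```text
5 [(np.int64(43), np.int64(242))] [[[0.5441, -0.2221, 0.16], [0.5692, -0.1539, 0.16]]]
15 [(np.int64(44), np.int64(242))] [[[0.5409, -0.2214, 0.16], [0.5653, -0.1535, 0.16]]]
25 [(np.int64(48), np.int64(242))] [[[0.5379, -0.2199, 0.16], [0.5613, -0.1531, 0.16]]]
40 [(np.int64(59), np.int64(242))] [[[0.5339, -0.2161, 0.16], [0.5554, -0.1524, 0.16]]]
60 [(np.int64(59), np.int64(241))] [[[0.5271, -0.2153, 0.16], [0.5474, -0.152, 0.16]]]
80 [(np.int64(62), np.int64(224))] [[[0.5206, -0.2137, 0.16], [0.5375, -0.1579, 0.16]]]
100 [(np.int64(69), np.int64(223))] [[[0.5143, -0.2108, 0.16], [0.5297, -0.1574, 0.16]]]
115 [(np.int64(89), np.int64(218))] [[[0.5109, -0.204, 0.16], [0.5233, -0.1588, 0.16]]]
125 [(np.int64(79), np.int64(104)), (np.int64(106), np.int64(211))] [[[0.5066, -0.2067, 0.16], [0.5087, -0.1988, 0.16]], [[0.5089, -0.1981, 0.16], [0.5188, -0.161, 0.16]]]
```

Request:
send_rows --travel '[[-0.2,0,0],[-0.2,-0.5,0],[-0.2,-1,0],[-0.2,-1.5,0],[-0.2,-2,0],[-0.2,-2.5,0],[-0.2,-3,0],[-0.2,-3.5,0],[-0.2,-4,0],[-0.2,-4.5,0]]' --rotation '[[0,0,0],[0,0,0],[0,0,0],[0,0,0],[0,0,0],[0,0,0],[0,0,0],[0,0,0],[0,0,0],[0,0,0]]'

```text
t: 13.6
position: [0.4944, -0.111, 0.13]
orientation: [3.142, 0.0, -1.678]
contact_force: [0.3, 0.3, -3.0]
finger_gap: 0.0156
grip_force: 59.1
```

Request:
send_rows --travel '[[0,-0.4,0],[0,-0.8,0],[0,-1.2,0],[0,-1.6,0],[0,-2,0],[0,-2.4,0],[0,-2.8,0],[0,-3.2,0],[0,-3.5,0],[0,-3.5,0]]' --rotation '[[0,0,0],[0,0,0],[0,0,0],[0,0,0],[0,0,0],[0,0,0],[0,0,0],[0,0,0],[0,0,0],[0,0,0]]'

```text
t: 14.6
position: [0.5291, -0.1148, 0.1299]
orientation: [-3.142, 0.0, -1.678]
contact_force: [0.1, -0.2, -3.4]
finger_gap: 0.0156
grip_force: 59.1
```

Request:
send_rows --travel '[[0,-0.3,0],[0,-0.6,0],[0,-0.9,0],[0,-1.2,0],[0,-1.5,0],[0,-1.7,0],[0,-1.9,0],[0,-2,0],[0,-2.1,0],[0,-2.1,0]]' --rotation '[[0,0,0],[0,0,0],[0,0,0],[0,0,0],[0,0,0],[0,0,0],[0,0,0],[0,0,0],[0,0,0],[0,0,0]]'

```text
t: 15.6
position: [0.5497, -0.117, 0.13]
orientation: [-3.142, -0.0, -1.678]
contact_force: [-0.1, -0.3, -3.7]
finger_gap: 0.0155
grip_force: 59.1
```

```bash
python3 - <<'E'
from h import *
from rig import imaging
import pickle
d={n:imaging.capture(n) for n in('wrist','scene')};pickle.dump(d,open('d6.pkl','wb'))
w,s=d['wrist'],d['scene']
o=np.zeros((600,800,3),np.uint8)
o[:300,:400]=cv2.resize(s['color'][200:320,360:520],(400,300),interpolation=cv2.INTER_CUBIC)
o[:300,400:]=cv2.resize(w['color'],(400,300))
cv2.imwrite('pics/m6.png',o[:300,:,::-1])
to([.553,-.12,.129],np.pi-.1+np.pi/2)
E
```

```text
t 15.7 pos [ 0.5496 -0.117   0.13  ] ori [ 3.142  0.    -1.678] j [-0.36  0.31 -0.1   1.16  0.   -1.82]
travel [ 0.26 -0.37  0.1 ] rot [ 0.     0.    -0.008]
```

View pics/m6.png

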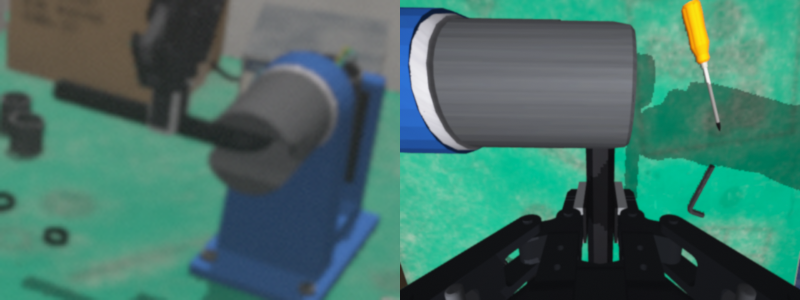

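The scene view shows the bend sitting in the slot. The wrist view has the bar about 20 mm behind the nose edge, so the key is home and level. I'm releasing it, lifting clear and moving out along the arm.

Request:
send_rows --travel '[[0,0,0],[0,0,0],[0,0,0],[0,0,0],[0,0,0],[0,0,-0.5],[0,0,-1.5],[0,0,-3],[0,0,-4.5],[0,0,-6]]' --rotation '[[0,0,0],[0,0,0],[0,0,0],[0,0,0],[0,0,0],[0,0,0],[0,0,0],[0,0,0],[0,0,0],[0,0,0]]' --gripper 0.5

```text
t: 16.7
position: [0.5498, -0.117, 0.1915]
orientation: [-3.141, -0.0, -1.678]
contact_force: [-0.2, -0.4, -0.8]
finger_gap: 0.0425
grip_force: 0.0
```

Request:
send_rows --travel '[[-1,0,0],[-2,0,0],[-3,0,0],[-4,0,0],[-4,0,0],[-4,0,0],[-4,0,0],[-4,0,0],[-4,0,0],[-4,0,0]]' --rotation '[[0,0,0],[0,0,0],[0,0,0],[0,0,0],[0,0,0],[0,0,0],[0,0,0],[0,0,0],[0,0,0],[0,0,0]]' --gripper 0

```text
t: 17.7
position: [0.5539, -0.0775, 0.19]
orientation: [3.142, -0.0, -1.679]
contact_force: [-0.4, -0.2, -0.4]
finger_gap: -0.0002
grip_force: 0.0
```

```bash
cat > ang.py <<'E'
from h import *
from rig import imaging,read_state
# arm slope: dark pixels of the long arm in the scene view, cast onto the vertical plane through the key (20 mm behind the mouth)
s=imaging.capture('scene');im=s['color']
M=np.array([.526,-.186,.16]);ux=np.array([.995,-.0998,0]);uy=np.array([.0998,.995,0]);K=M+.02*ux
m=(im.max(2)<65)
P=[]
for v,u in zip(*np.where(m)):
    o,d=ray(s,(u,v));p=o+d*((K-o)@ux)/(d@ux);q=p-K
    P.append([q@uy,q[2]])
P=np.array(P);a=np.degrees(np.arctan2(-P[:,1],P[:,0]));r=np.hypot(*P.T)
for lo,hi in((.06,.08),(.08,.1),(.1,.12),(.12,.14),(.14,.16),(.16,.18)):
    k=(r>lo)&(r<hi)&(abs(a)<70);print(lo,k.sum(),np.histogram(a[k],np.arange(-70,75,10))[0])
cv2.imwrite('pics/ang%d.png'%(100*read_state()['t']),im[:,:,::-1])
E
python3 ang.py; python3 -c "
from h import *
to([.553,-.08,.045],np.pi-.1+np.pi/2)"
```

```text
0.06 62 [ 0  2  0  0  0  0  0  3 49  8  0  0  0  0]
0.08 55 [ 0  0  0  0  0  0  0  0 55  0  0  0  0  0]
0.1 52 [ 0  0  0  0  0  0  0  0 52  0  0  0  0  0]
0.12 120 [ 0  0  3 31 33  0  0  0 52  1  0  0  0  0]
0.14 304 [  0  48 120  83   2   0   0   0  51   0   0   0   0   0]
0.16 425 [ 18 144 145  86   0   0   0   0  32   0   0   0   0   0]
t 17.75 pos [ 0.5539 -0.0774  0.19  ] ori [-3.142  0.    -1.679] j [-0.29  0.28  0.01  1.3   0.   -1.75]
travel [ 0.26  0.06 14.5 ] rot [-0.     0.    -0.008]
```

The key rests in the socket, sagging 10–20° below level. I'm pressing down now.

Request:
send_rows --travel '[[0,0,2],[0,0,4],[0,0,6],[0,0,7],[0,0,7.5],[0,0,8],[0,0,8.4],[0,0,8.8],[0,0,9.2],[0,0,9.6]]' --rotation '[[0,0,0],[0,0,0],[0,0,0],[0,0,0],[0,0,0],[0,0,0],[0,0,0],[0,0,0],[0,0,0],[0,0,0]]'

```text
t: 18.75
position: [0.5554, -0.0779, 0.096]
orientation: [-3.137, -0.001, -1.678]
contact_force: [-0.8, -0.1, 10.0]
finger_gap: 0.0001
grip_force: 3.9
```

Request:
send_rows --travel '[[0,0,0.3],[0,0,0.6],[0,0,0.9],[0,0,1.2],[0,0,1.5],[0,0,1.8],[0,0,2.1],[0,0,2.4],[0,0,2.7],[0,0,3]]' --rotation '[[0,0,0],[0,0,0],[0,0,0],[0,0,0],[0,0,0],[0,0,0],[0,0,0],[0,0,0],[0,0,0],[0,0,0]]'

```text
t: 19.75
position: [0.5555, -0.0775, 0.0658]
orientation: [-3.137, -0.0, -1.678]
contact_force: [0.7, 2.4, 8.0]
finger_gap: -0.0001
grip_force: 3.3
```

```bash
python3 ang.py
```

```text
0.06 50 [ 0  2  0  0  0  0  0  0  0  0 47  1  0  0]
0.08 209 [ 0  0  1  4 41 50 44 22  0  0 45  2  0  0]
0.1 611 [ 0  2 70 93 89 85 82 83 57  2 45  3  0  0]
0.12 698 [  0  26  73 107 102  97  44  68  75  55  47   4   0   0]
0.14 297 [  0   0   0  73 117  34   0  21   9   0  39   4   0   0]
0.16 129 [ 0  0  0 37 58  2  0  0  0  0 28  4  0  0]
```

Request:
send_rows --travel '[[0,0,0.3],[0,0,0.6],[0,0,0.9],[0,0,1.2],[0,0,1.5],[0,0,1.8],[0,0,2.0],[0,0,2.1],[0,0,2.1],[0,0,2.1]]' --rotation '[[0,0,0],[0,0,0],[0,0,0],[0,0,0],[0,0,0],[0,0,0],[0,0,0],[0,0,0],[0,0,0],[0,0,0]]'

```text
t: 20.8
position: [0.5553, -0.0772, 0.0446]
orientation: [-3.138, 0.0, -1.678]
contact_force: [0.6, 1.5, 6.2]
finger_gap: -0.0001
grip_force: 2.8
```

```bash
sed -i 's/-70,75,10)/0,72,3)/' ang.py; python3 ang.py
```

```text
0.06 51 [ 0  0  0  0  0  0  0  0  0  0  0  0  8 16 15 10  0  0  0  0  0  0  0]
0.08 311 [15 12 12 10  6  5  1  0  0  0  0  0  1 13 21 11  0  0  0  0  0  0  0]
0.1 629 [24 25 25 25 26 20 21 17  8  1  0  0  0  7 24 16  0  0  0  0  0  0  0]
0.12 573 [16  9 10 15 25 30 26 26 24 23 15  6  1  3 25 18  0  0  0  0  0  0  0]
0.14 312 [ 0  0  0  0  7 21 14 13  3  1  5 12 11  0 22 21  0  0  0  0  0  0  0]
0.16 98 [ 0  0  0  0  0  0  0  0  0  0  0  0  0  0 14 19  0  0  0  0  0  0  0]
```

Request:
send_rows --travel '[[0,0,0.2],[0,0,0.4],[0,0,0.6],[0,0,0.6],[0,0,0.6],[0,0,0.6],[0,0,0],[0,0,-2],[0,0,-5],[0,0,-8]]' --rotation '[[0,0,0],[0,0,0],[0,0,0],[0,0,0],[0,0,0],[0,0,0],[0,0,0],[0,0,0],[0,0,0],[0,0,0]]'

```text
t: 21.85
position: [0.5538, -0.0773, 0.1245]
orientation: [3.141, -0.0, -1.678]
contact_force: [-0.3, -0.1, -0.3]
finger_gap: -0.0003
grip_force: 0.0
```

Request:
send_rows --travel '[[0,0,-3],[-1,0,-6],[-3,0,-9],[-6,0,-11],[-9,0,-11],[-12,0,-11],[-12,0,-11],[-12,0,-11],[-12,0,-11],[-12,0,-11]]' --rotation '[[0,0,0],[0,0,0],[0,0,0],[0,0,0],[0,0,0],[0,0,0],[0,0,0],[0,0,0],[0,0,0],[0,0,0]]'

```text
t: 22.85
position: [0.5668, 0.0412, 0.2331]
orientation: [3.142, -0.0, -1.68]
contact_force: [-0.1, -0.2, 0.7]
finger_gap: 0.0002
grip_force: 0.0
```

```bash
python3 ang.py; python3 - <<'E'
import cv2,glob,os
f=max(glob.glob('pics/ang*.png'),key=os.path.getmtime);a=cv2.imread(f)
cv2.imwrite('pics/fin.png',cv2.resize(a[200:380,330:510],(600,600),interpolation=cv2.INTER_CUBIC))
E
```

```text
0.06 47 [ 0  0  0  0  0  0  0  0  0  0  0  0  6 16 15  9  0  0  0  0  0  0  0]
0.08 44 [ 0  0  0  0  0  0  0  0  0  0  0  0  0 12 21 11  0  0  0  0  0  0  0]
0.1 43 [ 0  0  0  0  0  0  0  0  0  0  0  0  0  5 24 14  0  0  0  0  0  0  0]
0.12 39 [ 0  0  0  0  0  0  0  0  0  0  0  0  0  0 24 15  0  0  0  0  0  0  0]
0.14 38 [ 0  0  0  0  0  0  0  0  0  0  0  0  0  0 20 18  0  0  0  0  0  0  0]
0.16 32 [ 0  0  0  0  0  0  0  0  0  0  0  0  0  0 15 17  0  0  0  0  0  0  0]
```

View pics/fin.png

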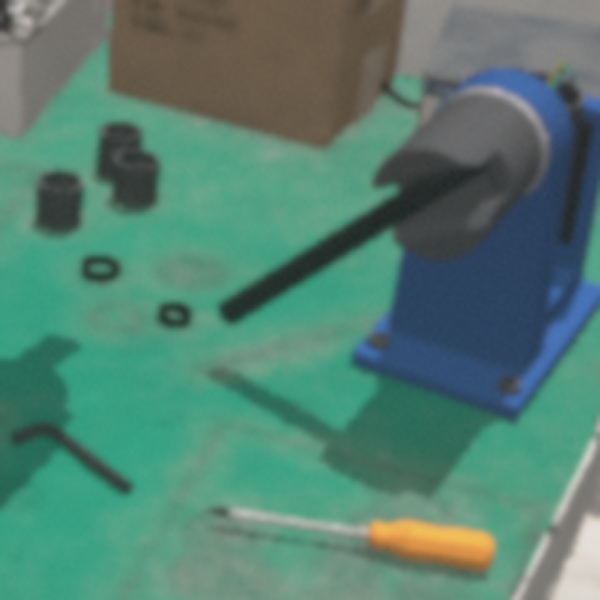

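The final view shows the key seated in the tilted slot, its long arm about 44–45° below level, with the bystanders in place and the gripper clear.

```bash
python3 -c "
from rig import env
print(env.close_job())"
```

```text
the job is handed in; nothing more can be done
None
```

I handed the job in at about 23 s: the big key is seated in the screw with its long arm about 45° below level, the small key and screwdriver look unmoved in the last picture, and I never went near the tube end; the screw angle (my estimate: about 0.44 rad) couldn't be read directly, and no verdict came back.

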